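# Make up two microscope kits

### The job

Make up the two microscope kits from the parts standing loose on the bench. Long tray: tall objective in the end bay that has the finger tab, spacer ring in the middle bay, eyepiece in the other end bay; short tray: squat objective in the bay that has the finger tab, step gauge in the other bay. Set each part down gently about the middle of its bay, the same way up as it stands now, and leave the oil bottle, wafer dish and specimen jar where they are.

Things in the scene. Friction and masses are not known exactly. Their poses are not given: they have to be found in the camera images.
- long_tray: Long grey plastic tray, 244 x 84 mm, with three bays in a row and a finger tab (flat lug 30 x 22 mm) on its -x end. Bay centres: x = -80 mm (the tab bay), 0 (middle), +80 mm (other end), all at y = 0. Each bay is 76 mm square inside; floor 3 mm thick, 4 mm walls and dividers rise 8 mm above the bench. Fixed to the bench. Origin: centre of underside, on the bench; x along the tray, z up.
- short_tray: Short grey plastic tray, 164 x 84 mm, with two bays in a row and a finger tab (flat lug 30 x 22 mm) on its +x end. Bay centres: x = +40 mm (the tab bay) and -40 mm (the other), both at y = 0. Each bay is 76 mm square inside; floor 3 mm thick, 4 mm walls and dividers rise 8 mm above the bench. Fixed to the bench. Origin: centre of underside, on the bench; x along the tray, z up.
- tall_objective: Tall slim microscope objective of bright steel with a black band, standing on its flat foot, nose up: round barrel 28 mm in diameter up to 40 mm height, then tapering to a 16 mm nose, 60 mm tall in all; 90 to 160 g. Origin: centre of its underside; z up along its axis.
- squat_objective: Squat, wide microscope objective of grey metal with a black band round its foot and a dark lens on top, standing nose up: round, 40 mm in diameter up to 28 mm height, then tapering to 28 mm at the top, 36 mm tall in all; 100 to 190 g. Origin: centre of its underside; z up along its axis.
- eyepiece: Microscope eyepiece standing on its steel tube (30 mm in diameter, 24 mm tall); above it a wider black eyecup, 42 mm in diameter, from 24 to 48 mm height, with a silver-rimmed lens in the top; 75 to 130 g. Origin: centre of its underside; z up along its axis.
- spacer_ring: Plain aluminium ring lying flat, 48 mm outside, 32 mm inside diameter, 22 mm tall, open through the middle; 60 to 105 g. Origin: centre of its underside; z up along its axis.
- step_gauge: Grey steel step gauge, a small staircase block lying on its base, 60 mm long (x) and 22 mm wide (y): three 20 mm steps, 24 mm high at the -x end, 18 mm in the middle, 12 mm at the +x end; 110 to 195 g. Origin: centre of its underside; z up. It may lie in its bay at any yaw.
- oil_bottle: Bystander, to be left alone: small amber bottle with a white cap, 26 mm in diameter, 55 mm tall, standing among the parts. Origin: centre of its underside; z up.
- wafer_dish: Bystander, to be left alone: flat clear dish, 90 mm in diameter, 16 mm tall, with a white and silver disc on it, beyond the parts. Origin: centre of its underside; z up.
- specimen_jar: Bystander, to be left alone: small glass jar with a white lid, 52 mm in diameter, 50 mm tall. Origin: centre of its underside; z up.
There are look-alikes about, which are no part of the job. What is shaped like the spacer_ring but blue or turquoise is not meant.

How it is judged (in metres and radians):
At the end, for the whole second after the job is handed in: Each part is in its own bay as the goal names it: its origin within 15 mm of the bay centre along the tray's x and y and at most 6 mm above the bench (on the tray floor), its axis within 0.12 rad of upright, at rest (under 0.02 m/s, 0.3 rad/s) (x of tall_objective in the frame of long_tray between -0.095 and -0.065 m and y of tall_objective in the frame of long_tray between -0.015 and 0.015 m and z of tall_objective in the frame of long_tray between 0 and 0.006 m and angle between each of tall_objective, spacer_ring, eyepiece, squat_objective, step_gauge's own z axis and vertical below 0.12 rad and linear speed of each of tall_objective, spacer_ring, eyepiece, squat_objective, step_gauge below 0.02 m/s and angular speed of each of tall_objective, spacer_ring, eyepiece, squat_objective, step_gauge below 0.3 rad/s and x of spacer_ring in the frame of long_tray between -0.015 and 0.015 m and y of spacer_ring in the frame of long_tray between -0.015 and 0.015 m and z of spacer_ring in the frame of long_tray between 0 and 0.006 m and x of eyepiece in the frame of long_tray between 0.065 and 0.095 m and y of eyepiece in the frame of long_tray between -0.015 and 0.015 m and z of eyepiece in the frame of long_tray between 0 and 0.006 m and x of squat_objective in the frame of short_tray between 0.025 and 0.055 m and y of squat_objective in the frame of short_tray between -0.015 and 0.015 m and z of squat_objective in the frame of short_tray between 0 and 0.006 m and x of step_gauge in the frame of short_tray between -0.055 and -0.025 m and y of step_gauge in the frame of short_tray between -0.015 and 0.015 m and z of step_gauge in the frame of short_tray between 0 and 0.006 m); the robot touches nothing.
It fails at once if the oil bottle is pushed more than 25 mm or tipped (distance of oil_bottle from where it was at the start of the episode above 0.025 m or angle between oil_bottle's own z axis and vertical above 0.5 rad).
It fails at once if the wafer dish is pushed more than 25 mm or tipped (distance of wafer_dish from where it was at the start of the episode above 0.025 m or angle between wafer_dish's own z axis and vertical above 0.5 rad).
It fails at once if the specimen jar is pushed more than 25 mm or tipped (distance of specimen_jar from where it was at the start of the episode above 0.025 m or angle between specimen_jar's own z axis and vertical above 0.5 rad).
It fails at once if a part is dropped or thrown: its underside is below 15 mm while it moves faster than 0.6 m/s ((height (world z) of tall_objective below 0.015 m and linear speed of tall_objective above 0.6 m/s) or (height (world z) of squat_objective below 0.015 m and linear speed of squat_objective above 0.6 m/s) or (height (world z) of eyepiece below 0.015 m and linear speed of eyepiece above 0.6 m/s) or (height (world z) of spacer_ring below 0.015 m and linear speed of spacer_ring above 0.6 m/s) or (height (world z) of step_gauge below 0.015 m and linear speed of step_gauge above 0.6 m/s)).
It also fails if it takes over 128 s, if anything falls off the work surface, if the arm or the gripper's body presses on something with over 40 N, if the wrist force passes 120 N, or if a joint passes its speed limit or range.

### The arm

A 6-joint arm with a two-finger parallel gripper is mounted at the origin on the work surface. World frame = base frame: x ahead of the robot, y to its left, z up, the work surface at z = 0. Lengths are in m, angles in degrees, forces in N, time in s.
With the tool pointing down it reaches from about 0.4 to 0.925 m from the base axis. Payload 3.4 kg.
Tool frame: the origin (TCP) lies midway between the tips of the shut fingers; the grasp point (between the pads) lies manip.pinch_z behind it (manip.pinch_z is the distance from the TCP to the grasp point, in m); z points along the fingers, y is the line along which they close (so a half turn about z gives the same grasp; the last joint's range is limited). The gripper opens to 85 mm and grips with 20 to 120 N. Pads are 22 mm wide; open, the fingers measure 114 mm over their backs; the gripper's body (76 mm by 85 mm) begins 54 mm behind the grasp point. The pads swing forward as they close: fully open they stand 13 mm farther back than shut.
Start: joints at [72.852, 17.578, 86.31, -0, 76.112, -4.211], TCP at [0.129, 0.56, 0.203] pointing down, gripper open.
Joint ranges: [-179.03, 179.03], [-60, 130.46], [8.19, 133.38], [-81.62, 261.62], [5.75, 156.47], [-153.77, 153.77]. Speed limits (degrees/s): [147.25, 147.25, 180, 180, 180, 180].

### API

Orientations are given as a 3x3 rotation matrix whose columns are the frame's x, y, z axes.
In Python, from cell import manip gives the robot as it stands.
- The arm moves only by the tool apply_moves, never from a script. Its argument "moves" is a list of rows, each a list of 3 entries, a list of its own where there are three numbers: the shift along the tool's x, y, z in units of 0.25 m (1.0 is 0.25 m), then the turn, a rotation vector about the tool's x, y, z in units of 360 degrees (1.0 is 360 degrees), then the closure, from 0 (fully open) to 1 (shut). In form: [[[x, y, z], [ax, ay, az], fingers], ...]. A call has 1 to 20 rows; each row shifts and turns the commanded pose from where the row before left it, along the tool's axes as they then stand; what a row does not reach is not made up. A row lasts 1/12 s, in which the tool goes at most 41.7 mm and 7.16 degrees, less where a joint would pass 70% of its speed; a pose out of reach is approached as far as the arm can. A call with a number of a shift or a turn outside -1 to 1 is refused whole. A call with a gripper value outside its range is refused whole. The fingers move at their own pace and stop on an object; "grip_force" is the grip in N (left out, the last holds). Time passes only in rows, so rows that do not move let the fingers close. It gives the time, the measured TCP pose, the force, the opening and the grip force at its end, in the units of the state.
- manip.observe(): the state, without advancing time (a new reading comes with each control period).
- manip.get_image(name): name is "scene" or "top" or "wrist"; returns a dict with "frame" (480x640x3 uint8, red, green, blue), "fx", "fy", "cx", "cy" (pixels), "pose" (4x4, takes a point from camera to world coordinates); the wrist camera has in their place "hand_eye" (4x4, takes a point from camera to tool coordinates, whose origin is the TCP and whose axes are the flange's). Camera axes: x right, y down, z forward; pixel columns grow to the right and rows downward; lengths in m; the calibration is good to about 2 mm. A picture is of the moment at which its call begins: read the wrist's pose just before it. There is no depth.
- manip.finish_job(): hands the job in; it is judged then, once.
The state is a dict: "time": time; "joint_pos": joint angles; "qd": joint speeds; "effort": joint torques, N m; "eef_pos": TCP position; "tool_rot": TCP orientation; "force": force on the tool from outside, world axes, zero at the start; "torque": the same for the moment, N m; "opening": opening from 0.0 (shut) to 1.0 (fully open); "grasp_force": force on a finger pad.
Only numpy, scipy, OpenCV 4.12 (cv2) and the standard library are available. Lean on these libraries where they do the work, as an engineer would, in place of code of your own. Each camera call takes 0.05 s, during which the arm holds its last target. There are 200 camera calls.

## Working session

There is one attempt and no reset: what is moved stays moved. The work goes in short steps, Python scripts to look and compute and a tool call to move; the robot and the scene stay as the last step left them, time stands still between calls to the robot, and variables do not carry over. Pictures are saved under pics/ and viewed, at most 14 in all, crops included, and the job is handed in when it is done.

Besides the shell and the picture viewer there is one more tool, called after "Call:" as name(argument=value, ...), one argument or row to a line, values as JSON. apply_moves: Moves the arm, as the interface text tells. Its arguments: {"type":"object","properties":{"moves":{"type":"array","items":{"type":"array"}},"grip_force":{"type":"number"}},"required":["moves"]}

```bash
ls; mkdir -p pics; python3 - <<'E'
from cell import manip
import cv2
print(manip.pinch_z); o=manip.observe(); print(o['eef_pos'],o['tool_rot'],o['opening'],o['time'])
for n in ['top','scene']:
    d=manip.get_image(n); cv2.imwrite(f'pics/{n}0.png',d['frame'][:,:,::-1]); print(n,d['fx'],d['fy'],d['cx'],d['cy'],d['pose'])
d=manip.get_image('wrist');print(d['hand_eye'],d['fx'])
E
```

```text
pics
0.0187
[0.12853173 0.55966765 0.20165947] [[-9.74609809e-01  2.23909201e-01 -6.24528422e-04]
 [ 2.23910018e-01  9.74607720e-01 -2.02362946e-03]
 [ 1.55560966e-04 -2.11208729e-03 -9.99997757e-01]] 0.9986283645458824 0.0
top 498.05882784216533 498.05882784216533 312.54297878450825 238.78675410191633 [[-1.72274591e-02 -9.92248197e-01  1.23072049e-01  3.90552966e-01]
 [-9.99850470e-01  1.72811498e-02 -6.31283558e-04  2.37398831e-02]
 [-1.50043654e-03 -1.23064522e-01 -9.92397537e-01  1.32511740e+00]
 [ 0.00000000e+00  0.00000000e+00  0.00000000e+00  1.00000000e+00]]
scene 550.7824795529657 550.7824795529657 317.764049928035 240.40329342918065 [[ 0.88673861  0.36292543 -0.28632108  0.91805262]
 [ 0.46225807 -0.69148963  0.55512122 -0.64521215]
 [ 0.00347955 -0.62460165 -0.78093577  0.98664985]
 [ 0.          0.          0.          1.        ]]
[[-1.30299605e-04 -9.53237305e-01 -3.02222804e-01  7.66283748e-02]
 [ 9.99999789e-01 -3.16507224e-04  5.67154146e-04  1.58368143e-03]
 [-6.36288190e-04 -3.02222666e-01  9.53237145e-01 -1.71539545e-01]
 [ 0.00000000e+00  0.00000000e+00  0.00000000e+00  1.00000000e+00]] 353.3674581844257
```

View pics/top0.png

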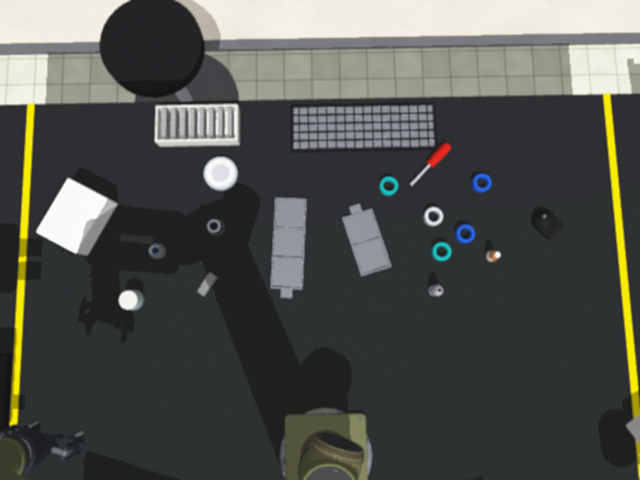

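View pics/scene0.png

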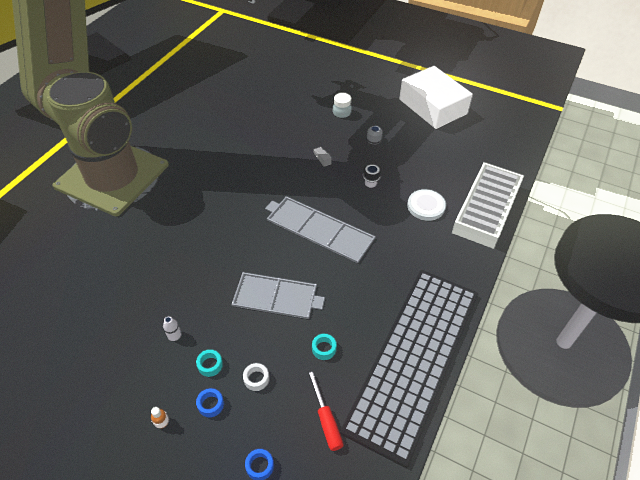

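The top view shows these pixels:
- long tray (288,245), tab at the bottom (286,293)
- short tray (367,240), tab at the top (355,209)
- eyepiece (214,227), squat objective (156,251), step gauge (207,284), tall objective (436,291)
- jar (130,300), oil bottle (493,255), dish (220,173)

There are five rings: white/aluminium (433,216), turquoise (389,186) and (441,251), blue (482,183) and (466,233). Only the one at (433,216) is plain aluminium. I'll confirm it in a crop and measure.

```bash
cat > h.py <<'E'
import numpy as np, cv2
from cell import manip
def ray(d,uv,z,pose=None):
    P=d['pose'] if pose is None else pose
    r=P[:3,:3]@np.array([(uv[0]-d['cx'])/d['fx'],(uv[1]-d['cy'])/d['fy'],1.])
    return P[:3,3]+r*(z-P[2,3])/r[2]
def blob(fr,uv,thr,R,invert=False):
    """light-grey blob nearest uv in window R; returns contour in full px"""
    u,v=map(int,uv); g=fr.max(2)[v-R:v+R,u-R:u+R]
    m=(g>thr).astype(np.uint8)
    cs,_=cv2.findContours(m,cv2.RETR_EXTERNAL,cv2.CHAIN_APPROX_NONE)
    c=max(cs,key=cv2.contourArea)
    return c+np.array([u-R,v-R])
def wpose():
    o=manip.observe(); T=np.eye(4); T[:3,:3]=o['tool_rot']; T[:3,3]=o['eef_pos']; return T
E
python3 - <<'E'
from h import *
d=manip.get_image('top'); fr=d['frame']
def rect(uv,R,z,thr=100):
    c=blob(fr,uv,thr,R); pts=np.array([ray(d,p[0],z)[:2] for p in c],np.float32)
    return pts,cv2.minAreaRect(pts)
for n,uv,R in [('long',(288,245),62),('short',(367,240),42)]:
    u,v=uv; m=((fr.max(2)>100)).astype(np.uint8)[v-R:v+R,u-R:u+R]
    mo=cv2.morphologyEx(m,cv2.MORPH_OPEN,np.ones((15,15),np.uint8))
    c=max(cv2.findContours(mo,0,1)[0],key=cv2.contourArea)+np.array([u-R,v-R])
    c=max(cv2.findContours(m,0,1)[0],key=cv2.contourArea)+np.array([u-R,v-R])
    pts=np.array([ray(d,p[0],.008)[:2] for p in c],np.float32)
    print(n,cv2.minAreaRect(pts))
for n,uv,R,z in [('ring',(433,216),14,.022),('gauge',(207,284),16,.018),('eye',(214,227),12,.04),('squat',(156,251),12,.036),('tall',(436,291),12,.05)]:
    pts,r=rect(uv,R,z,90); print(n,r,len(pts))
def crop(a,b,c,e): return cv2.resize(fr[b:e,a:c,::-1],None,fx=4,fy=4,interpolation=cv2.INTER_CUBIC)
cv2.imwrite('pics/cR.png',crop(340,170,520,310)); cv2.imwrite('pics/cL.png',crop(110,180,310,310))
E
```

```text
long ((0.5330438613891602, 0.08857255429029465), (0.08721859753131866, 0.2688826322555542), 86.59516906738281)
short ((0.55436110496521, -0.11662902683019638), (0.18776877224445343, 0.08616286516189575), 16.85727310180664)
ring ((0.607420802116394, -0.2986975312232971), (0.05034749209880829, 0.05410557985305786), 87.4359130859375) 56
gauge ((0.4376325011253357, 0.30407634377479553), (0.025374507531523705, 0.059378549456596375), 59.1292610168457) 49
eye ((0.5893908739089966, 0.280728280544281), (0.03388826549053192, 0.032997798174619675), 44.46528244018555) 36
squat ((0.5328442454338074, 0.43927493691444397), (0.01506891380995512, 0.027167918160557747), 45.27641296386719) 28
tall ((0.41068777441978455, -0.2890782654285431), (0.035630013793706894, 0.028094744309782982), 87.3652114868164) 36
```

View pics/cR.png

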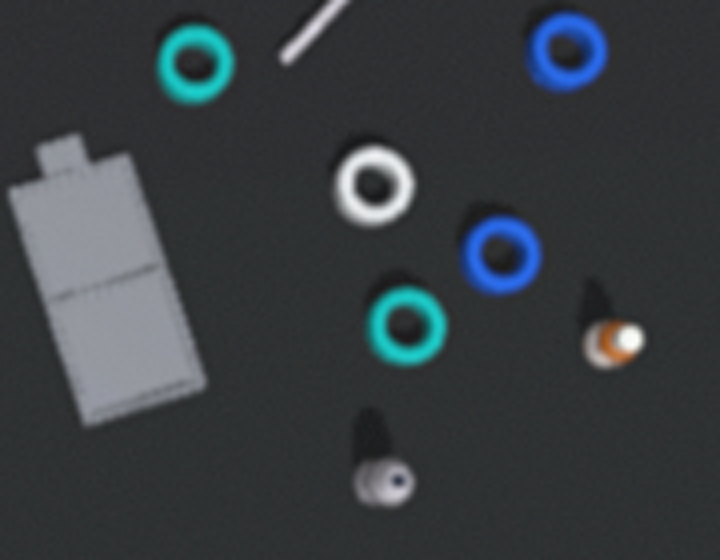

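View pics/cL.png

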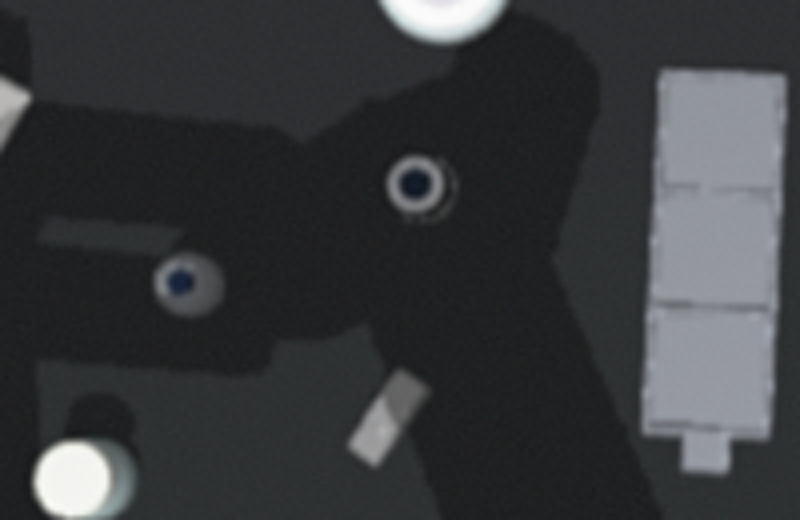

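The crop confirms that the pale metal ring at (433,216) is the only one that isn't blue or turquoise. The tabs are at the near end of the long tray and the far end of the short tray. Next I'll refine the two objectives with both views and plan the first move.

```bash
cat >> h.py <<'E'
def plan(x,y,z,yaw=None):
    o=manip.observe(); R=np.array(o['tool_rot']); p=np.array(o['eef_pos'])
    s=R.T@(np.array([x,y,z])-p)/.25
    cur=np.degrees(np.arctan2(R[1,1],R[0,1]))
    out=f"t={o['time']:.1f} pos={p.round(4)} yaw={cur:.1f} open={o['opening']:.3f} gf={o['grasp_force']:.1f} shift={s.round(4)}"
    if yaw is not None:
        dy=(cur-yaw+90)%180-90   # tool z is down: + turn lowers world yaw
        out+=f" turn={dy/360:.4f}"
    t=np.cross(R[:,2],[0,0,-1]); out+=f" tilt(tool,units)={(R.T@t/(2*np.pi)).round(5)}"
    print(out)
E
python3 - <<'E'
from h import *
d=manip.get_image('top')
for n,uv,z in [('squat',(155.25,250.75),.036),('tall',(439.5,290),.06),('eye',(214,226),.048),('jar',(128.5,300),.05),('oil',(497,254.5),.055)]: print(n,ray(d,uv,z).round(4))
s=manip.get_image('scene')
for n,uv,z in [('squat',(375.5,129),.036),('eye',(372.5,169),.048)]: print(n,ray(s,uv,z).round(4))
plan(0.53,0.437,0.15)
E
```

```text
squat [0.5262 0.4326 0.036 ]
tall [ 0.4115 -0.2955  0.06  ]
eye [0.5868 0.2778 0.048 ]
jar [0.4    0.4935 0.05  ]
oil [ 0.4993 -0.4482  0.055 ]
squat [0.5304 0.4351 0.036 ]
eye [0.589  0.2815 0.048 ]
t=0.3 pos=[0.1287 0.5602 0.2023] yaw=77.1 open=1.001 gf=0.0 shift=[-1.6748 -0.1206  0.2092] tilt(tool,units)=[-1.1e-04 -1.0e-05  0.0e+00]
```

Call:
apply_moves(
  moves=[
    [[-0.12,-0.009,0.015],[0,0,0],0],
    [[-0.12,-0.009,0.015],[0,0,0],0],
    [[-0.12,-0.009,0.015],[0,0,0],0],
    [[-0.12,-0.009,0.015],[0,0,0],0],
    [[-0.12,-0.009,0.015],[0,0,0],0],
    [[-0.12,-0.009,0.015],[0,0,0],0],
    [[-0.12,-0.009,0.015],[0,0,0],0],
    [[-0.12,-0.009,0.015],[0,0,0],0],
    [[-0.12,-0.009,0.015],[0,0,0],0],
    [[-0.12,-0.009,0.015],[0,0,0],0],
    [[-0.12,-0.009,0.015],[0,0,0],0],
    [[-0.12,-0.009,0.015],[0,0,0],0],
    [[-0.12,-0.009,0.015],[0,0,0],0],
    [[-0.08,-0.009,0.015],[0,0,0],0],
    [[0,0,0],[0,0,0],0.1],
    [[0,0,0],[0,0,0],0.1],
  ],
  grip_force=40,
)

```text
time: 1.63
eef_pos: [0.5217, 0.4372, 0.1492]
tool_rot: [[-0.974, 0.226, -0.002], [0.226, 0.974, -0.001], [0.002, -0.001, -1.0]]
force: [-0.4, 0.4, -1.3]
opening: 0.897
grasp_force: 0.0
```

```bash
python3 - <<'E'
from h import *
plan(0.528,0.434,0.15)
d=manip.get_image('wrist'); cv2.imwrite('pics/w1.png',d['frame'][:,:,::-1])
T=wpose()@d['hand_eye']; print(d['cx'],d['cy'])
Ti=np.linalg.inv(T)
for p in [(.528,.434,.036),(.528,.434,0)]:
    q=Ti@np.array([*p,1]); print(q[0]/q[2]*d['fx']+d['cx'],q[1]/q[2]*d['fy']+d['cy'])
E
```

```text
t=1.6 pos=[0.5217 0.4372 0.1492] yaw=76.9 open=0.897 gf=0.0 shift=[-0.0275 -0.0067 -0.0031] tilt(tool,units)=[-0.00014 -0.00024  0.     ]
316.6663683219476 245.04094492476807
312.3035154487255 238.7951934398832
312.75700472936444 227.91698180969829
```

View pics/w1.png

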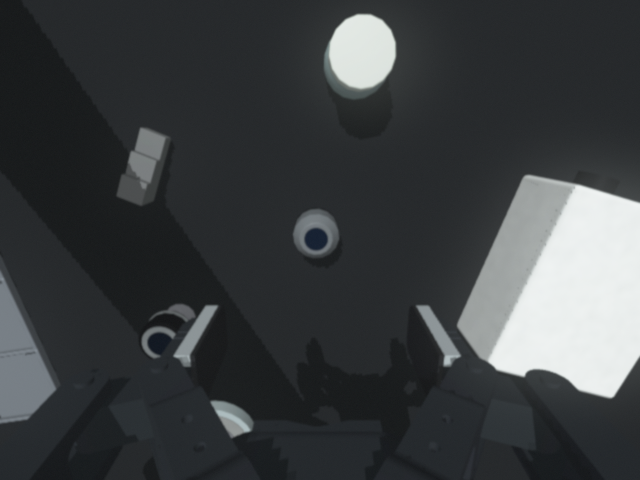

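The wrist view shows the squat lens at (316,239), the gauge's middle step at about (143,166) and the eyepiece lens at (161,341).

```bash
python3 - <<'E'
from h import *
T=wpose(); d=manip.get_image('wrist'); P=T@d['hand_eye']
for n,uv,z in [('squat',(316,239),.036),('eye',(161,341),.048),('g mid',(143,166),.018),('g a',(152,141),.012),('g b',(136,189),.024),('g a2',(152,141),.024),('g b2',(136,189),.012)]:
    print(n,ray(d,uv,z,P).round(4))
p=ray(d,(316,239),.036,P)
plan(p[0],p[1],0.004)
E
```

```text
squat [0.5289 0.437  0.036 ]
eye [0.5864 0.2826 0.048 ]
g mid [0.439  0.3085 0.018 ]
g a [0.4212 0.3205 0.012 ]
g b [0.4557 0.2987 0.024 ]
g a2 [0.4222 0.3258 0.024 ]
g b2 [0.456  0.2923 0.012 ]
t=1.7 pos=[0.52   0.4381 0.1499] yaw=77.1 open=0.898 gf=0.0 shift=[-0.0363  0.0038  0.5835] tilt(tool,units)=[-8.0e-05 -2.4e-04  0.0e+00]
```

Call:
apply_moves(
  moves=[
    [[-0.005,0.0005,0.07],[0,0,0],0.1],
    [[-0.005,0.0005,0.07],[0,0,0],0.1],
    [[-0.005,0.0005,0.07],[0,0,0],0.1],
    [[-0.005,0.0005,0.07],[0,0,0],0.1],
    [[-0.005,0.0005,0.07],[0,0,0],0.1],
    [[-0.005,0.0005,0.07],[0,0,0],0.1],
    [[-0.005,0.0005,0.07],[0,0,0],0.1],
    [[0,0,0.05],[0,0,0],0.1],
    [[0,0,0.03],[0,0,0],0.1],
    [[0,0,0.014],[0,0,0],0.1],
    [[0,0,0],[0,0,0],0.3],
    [[0,0,0],[0,0,0],0.5],
    [[0,0,0],[0,0,0],0.7],
    [[0,0,0],[0,0,0],0.8],
    [[0,0,0],[0,0,0],0.8],
    [[0,0,0],[0,0,0],0.8],
  ],
  grip_force=40,
)

```text
time: 3.07
eef_pos: [0.5331, 0.4396, 0.008]
tool_rot: [[-0.975, 0.224, 0.007], [0.224, 0.975, 0.006], [-0.005, 0.007, -1.0]]
force: [0.3, 0.1, -0.3]
opening: 0.203
grasp_force: 0.0
```

```bash
python3 - <<'E'
from h import *
plan(0.5821,-0.1082,0.12,106.9)
E
```

```text
t=3.1 pos=[0.5331 0.4396 0.008 ] yaw=77.1 open=0.203 gf=0.0 shift=[-0.6843 -2.0883 -0.4593] turn=-0.0829 tilt(tool,units)=[0.00114 0.00085 0.     ]
```

```bash
python3 - <<'E'
from h import *
d=manip.get_image('wrist'); cv2.imwrite('pics/w2.png',d['frame'][:,:,::-1])
E
```

```text
(no output)
```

View pics/w2.png

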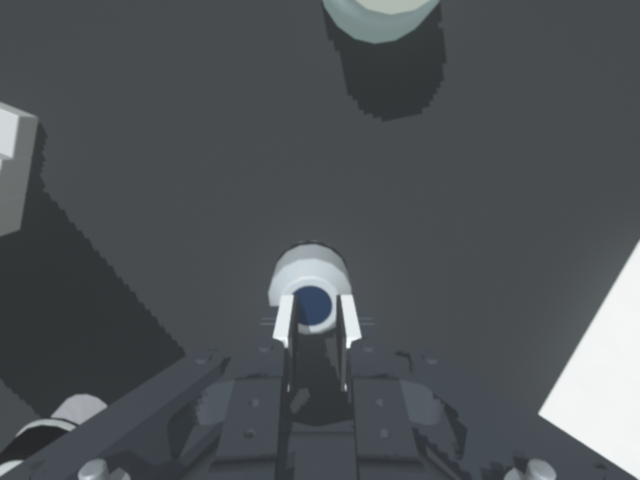

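The fingers squeezed the squat objective out towards the camera side; its lens is now at (313,306) and it is still upright. I'll remeasure it.

```bash
python3 - <<'E'
from h import *
for i in range(3):
    T=wpose(); d=manip.get_image('wrist'); P=T@d['hand_eye']
    print(T[:3,3].round(4), T[:3,2].round(4), ray(d,(313,306),.036,P).round(4))
q=np.linalg.inv(T)@np.array([*ray(d,(313,306),.036,P),1]); print('in tool',q)
u=np.array([316,239.]);
d2=manip.get_image('top'); f=d2['frame']; cv2.imwrite('pics/t2.png',cv2.resize(f[215:315,105:245,::-1],None,fx=5,fy=5,interpolation=2))
s=manip.get_image('scene'); f=s['frame']
cv2.imwrite('pics/s2.png',cv2.resize(f[80:200,300:420,::-1],None,fx=5,fy=5,interpolation=2))
E
```

```text
[0.5329 0.4392 0.0076] [ 0.0063  0.005  -1.    ] [0.5303 0.4396 0.036 ]
[0.5328 0.4392 0.0076] [ 0.0061  0.005  -1.    ] [0.5302 0.4396 0.036 ]
[0.5328 0.4392 0.0076] [ 0.0061  0.005  -1.    ] [0.5302 0.4396 0.036 ]
in tool [ 2.52445258e-03  1.90596289e-05 -2.84329942e-02  1.00000000e+00]
```

View pics/s2.png

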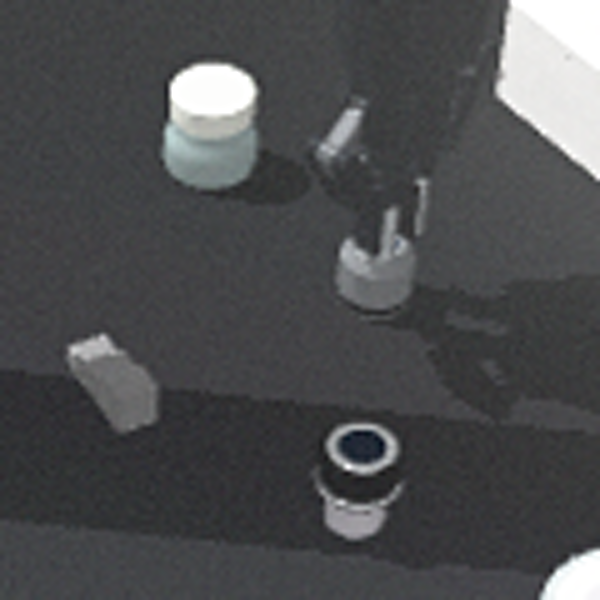

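```bash
python3 - <<'E'
from h import *
s=manip.get_image('scene'); o=manip.observe(); print(o['effort'],o['force'],o['joint_pos'])
for z in (.0,.01,.02,.03,.036,.045): print(z, ray(s,(377,132.4),z)[:2].round(4))
print('base', ray(s,(375,142.5),0).round(4))
d=manip.get_image('wrist'); cv2.imwrite('pics/w2c.png',cv2.resize(d['frame'][220:400,220:410,::-1],None,fx=3.3,fy=3.3,interpolation=2))
E
```

```text
[-7.41673373e-01 -5.30226016e+01 -1.62524593e+01 -3.20476955e-01
  3.55759822e-01  3.11735683e-03] [ 0.04161741  1.25043743 10.8760514 ] [ 3.59732328e+01  3.62984141e+01  8.42450990e+01  3.47305464e-02
  5.90059602e+01 -4.10907886e+01]
0.0 [0.5251 0.4649]
0.01 [0.529  0.4536]
0.02 [0.533  0.4424]
0.03 [0.537  0.4311]
0.036 [0.5394 0.4244]
0.045 [0.543  0.4143]
base [0.5369 0.4247 0.    ]
```

View pics/w2c.png

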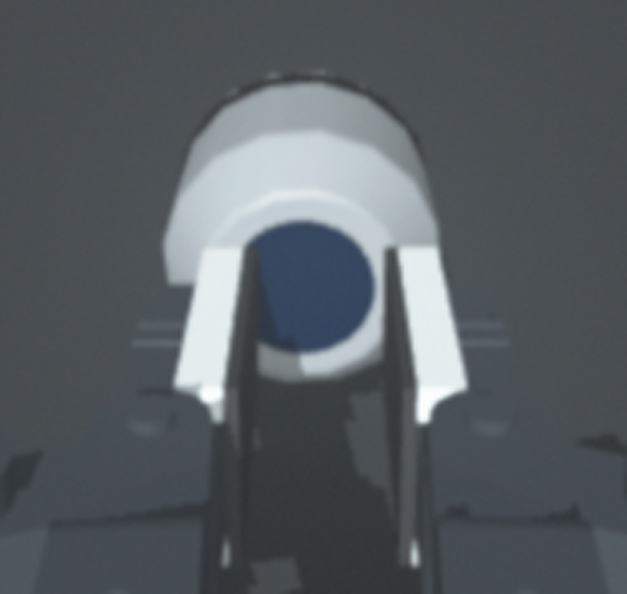

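The enlarged view shows the finger pads resting on top of the squat nose, with the lens between them and about 11 N pressing up. So the real fingertips sit well behind the reported TCP. I'll lift off, open, and find the true tip height by a gentle touchdown straddling the part.

Call:
apply_moves(
  moves=[
    [[0,0,-0.02],[0,0,0],0.8],
    [[0,0,-0.06],[0,0,0],0.8],
    [[0,0,-0.06],[0,0,0],0.8],
    [[0,0,-0.06],[0,0,0],0.25],
    [[0,0,-0.04],[0,0,0],0.25],
    [[0,0,0],[0,0,0],0.25],
    [[0,0,0],[0,0,0],0.25],
    [[0,0,0],[0,0,0],0.25],
    [[0,0,0],[0,0,0],0.25],
  ],
  grip_force=40,
)

```text
time: 4.22
eef_pos: [0.5292, 0.4361, 0.0628]
tool_rot: [[-0.975, 0.224, -0.002], [0.224, 0.975, -0.001], [0.002, -0.002, -1.0]]
force: [-0.3, 0.9, -0.2]
opening: 0.749
grasp_force: 0.0
```

```bash
python3 - <<'E'
from h import *
T=wpose(); d=manip.get_image('wrist'); P=T@d['hand_eye']; fr=d['frame'].astype(int)
m=((fr[:,:,2]-fr[:,:,0]>25)).astype(np.uint8)
for c in cv2.findContours(m,0,1)[0]:
    if cv2.contourArea(c)>60:
        (u,v),r=cv2.minEnclosingCircle(c); print(u,v,r,ray(d,(u,v),.036,P).round(4))
print(manip.observe()['force'])
plan(.5289,.437,.004)
s=manip.get_image('scene'); cv2.imwrite('pics/s3.png',cv2.resize(s['frame'][60:180,320:440,::-1],None,fx=5,fy=5,interpolation=2))
cv2.imwrite('pics/w3.png',d['frame'][:,:,::-1])
E
```

```text
318.921875 268.0 16.202138900756836 [0.5305 0.4389 0.036 ]
[-0.14770417  0.62699134 -0.1607976 ]
t=4.3 pos=[0.5293 0.4362 0.0628] yaw=77.1 open=0.750 gf=0.0 shift=[0.0018 0.0033 0.2352] tilt(tool,units)=[-0.00029 -0.00025  0.     ]
```

View pics/w3.png

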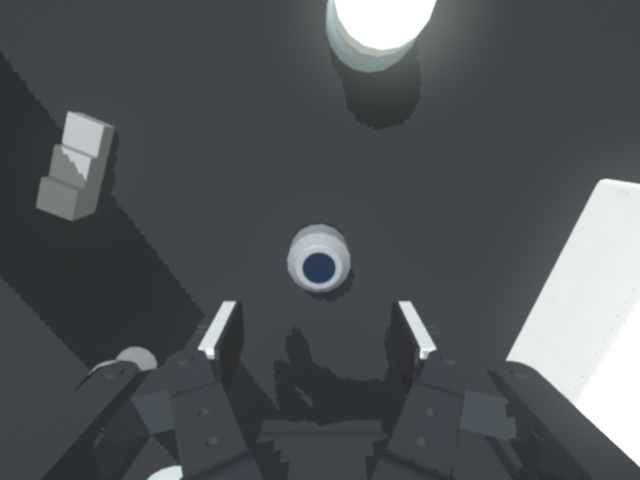

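Call:
apply_moves(
  moves=[
    [[0,0.003,0.05],[0,0,0],0.25],
    [[0,0.003,0.05],[0,0,0],0.25],
    [[0,0.003,0.05],[0,0,0],0.25],
    [[0,0,0.05],[0,0,0],0.25],
    [[0,0,0.04],[0,0,0],0.25],
    [[0,0,0.03],[0,0,0],0.25],
    [[0,0,0.02],[0,0,0],0.25],
    [[0,0,0.01],[0,0,0],0.25],
    [[0,0,0],[0,0,0],0.25],
    [[0,0,0],[0,0,0],0.25],
  ],
)

```text
time: 5.15
eef_pos: [0.5308, 0.4392, -0.0106]
tool_rot: [[-0.975, 0.224, 0.001], [0.224, 0.975, 0.0], [-0.0, 0.001, -1.0]]
force: [-0.7, 0.6, 0.0]
opening: 0.748
grasp_force: 0.0
```

Call:
apply_moves(
  moves=[
    [[0,0,0.012],[0,0,0],0.25],
    [[0,0,0.012],[0,0,0],0.25],
    [[0,0,0],[0,0,0],0.25],
    [[0,0,0],[0,0,0],0.25],
  ],
)

```text
time: 5.48
eef_pos: [0.5304, 0.4389, -0.0169]
tool_rot: [[-0.975, 0.224, -0.0], [0.224, 0.975, -0.0], [0.0, -0.0, -1.0]]
force: [-0.6, 0.1, 0.2]
opening: 0.752
grasp_force: 0.0
```

Call:
apply_moves(
  moves=[
    [[0,0,0.012],[0,0,0],0.25],
    [[0,0,0.012],[0,0,0],0.25],
    [[0,0,0.004],[0,0,0],0.25],
    [[0,0,0],[0,0,0],0.25],
    [[0,0,0],[0,0,0],0.25],
  ],
)

```text
time: 5.9
eef_pos: [0.5304, 0.4389, -0.0241]
tool_rot: [[-0.975, 0.224, -0.0], [0.224, 0.975, -0.0], [0.0, -0.0, -1.0]]
force: [-1.1, 0.7, -0.2]
opening: 0.746
grasp_force: 0.0
```

Call:
apply_moves(
  moves=[
    [[0,0,0],[0,0,0],0.4],
    [[0,0,0],[0,0,0],0.5],
    [[0,0,0],[0,0,0],0.6],
    [[0,0,0],[0,0,0],0.8],
    [[0,0,0],[0,0,0],0.8],
    [[0,0,0],[0,0,0],0.8],
  ],
  grip_force=40,
)

```text
time: 6.4
eef_pos: [0.5308, 0.4392, -0.0236]
tool_rot: [[-0.975, 0.224, 0.001], [0.224, 0.975, 0.0], [-0.0, 0.0, -1.0]]
force: [0.3, -0.0, 2.3]
opening: 0.448
grasp_force: 40.6
```

```bash
python3 - <<'E'
from h import *
plan(0.5821,-0.1082,0.08,106.9)
E
```

```text
t=6.4 pos=[ 0.5308  0.4392 -0.0236] yaw=77.1 open=0.448 gf=40.6 shift=[-0.6905 -2.0877 -0.4149] turn=-0.0829 tilt(tool,units)=[8.e-05 7.e-05 0.e+00]
```

Call:
apply_moves(
  moves=[
    [[0,0,0],[0,0,0],0.4],
    [[0,0,0],[0,0,0],0.25],
    [[0,0,0],[0,0,0],0.25],
    [[0,0,0.012],[0,0,0],0.25],
    [[0,0,0.012],[0,0,0],0.25],
    [[0,0,0.008],[0,0,0],0.25],
    [[0,0,0],[0,0,0],0.25],
    [[0,0,0],[0,0,0],0.25],
  ],
)

```text
time: 7.07
eef_pos: [0.5303, 0.4388, -0.0323]
tool_rot: [[-0.975, 0.224, -0.001], [0.224, 0.975, -0.0], [0.001, -0.001, -1.0]]
force: [-0.3, 0.2, 0.2]
opening: 0.748
grasp_force: 0.0
```

Call:
apply_moves(
  moves=[
    [[0,0,0],[0,0,0],0.4],
    [[0,0,0],[0,0,0],0.5],
    [[0,0,0],[0,0,0],0.6],
    [[0,0,0],[0,0,0],0.8],
    [[0,0,0],[0,0,0],0.8],
    [[0,0,0],[0,0,0],0.8],
  ],
  grip_force=40,
)

```text
time: 7.57
eef_pos: [0.5316, 0.4395, -0.0299]
tool_rot: [[-0.975, 0.224, 0.002], [0.224, 0.975, 0.001], [-0.002, 0.002, -1.0]]
force: [-0.8, -0.5, 8.9]
opening: 0.456
grasp_force: 44.7
```

Contact gives the tip height: tips are about 30 mm behind the reported TCP at a 40 mm opening, and about 28 mm behind at a near-shut one. I'll regrip 7 mm higher and lift a little.

Call:
apply_moves(
  moves=[
    [[0,0,0],[0,0,0],0.4],
    [[0,0,-0.014],[0,0,0],0.3],
    [[0,0,-0.014],[0,0,0],0.3],
    [[0,0,0],[0,0,0],0.5],
    [[0,0,0],[0,0,0],0.8],
    [[0,0,0],[0,0,0],0.8],
    [[0,0,0],[0,0,0],0.8],
    [[0,0,0],[0,0,0],0.8],
    [[0,0,-0.02],[0,0,0],0.8],
    [[0,0,-0.03],[0,0,0],0.8],
    [[0,0,-0.04],[0,0,0],0.8],
    [[0,0,-0.05],[0,0,0],0.8],
    [[0,0,-0.06],[0,0,0],0.8],
    [[0,0,-0.06],[0,0,0],0.8],
    [[0,0,-0.06],[0,0,0],0.8],
    [[0,0,0],[0,0,0],0.8],
  ],
  grip_force=50,
)

```text
time: 8.9
eef_pos: [0.5329, 0.4408, 0.0598]
tool_rot: [[-0.975, 0.224, 0.006], [0.224, 0.975, 0.004], [-0.005, 0.006, -1.0]]
force: [-0.1, 0.3, -0.2]
opening: 0.45
grasp_force: 50.4
```

```bash
python3 - <<'E'
from h import *
plan(0.5821,-0.1082,0.06,106.9); print(manip.observe()['force'])
E
```

```text
t=8.9 pos=[0.5329 0.4408 0.0598] yaw=77.1 open=0.450 gf=50.4 shift=[-0.6833 -2.0961 -0.0092] turn=-0.0829 tilt(tool,units)=[0.0009  0.00078 0.     ]
[-0.12892096  0.33924835 -0.17829317]
```

Call:
apply_moves(
  moves=[
    [[0,0,-0.005],[0,0,-0.0166],0.8],
    [[0,0,-0.005],[0,0,-0.0166],0.8],
    [[0,0,-0.005],[0,0,-0.0166],0.8],
    [[0,0,-0.005],[0,0,-0.0166],0.8],
    [[0,0,-0.005],[0,0,-0.0166],0.8],
    [[0.0125,-0.06,0],[0,0,0],0.8],
    [[0.025,-0.12,0],[0,0,0],0.8],
    [[0.025,-0.12,0],[0,0,0],0.8],
    [[0.025,-0.12,0],[0,0,0],0.8],
    [[0.025,-0.12,0],[0,0,0],0.8],
    [[0.025,-0.12,0],[0,0,0],0.8],
    [[0.025,-0.12,0],[0,0,0],0.8],
    [[0.025,-0.12,0],[0,0,0],0.8],
    [[0.025,-0.12,0],[0,0,0],0.8],
    [[0.025,-0.12,0],[0,0,0],0.8],
    [[0.025,-0.12,0],[0,0,0],0.8],
    [[0.025,-0.12,0],[0,0,0],0.8],
    [[0.025,-0.12,0],[0,0,0],0.8],
    [[0.025,-0.12,0],[0,0,0],0.8],
    [[0.025,-0.12,0],[0,0,0],0.8],
  ],
)

```text
time: 10.57
eef_pos: [0.5696, -0.0059, 0.0613]
tool_rot: [[-0.957, -0.288, -0.001], [-0.288, 0.957, -0.0], [0.001, -0.0, -1.0]]
force: [1.0, 0.1, -2.2]
opening: 0.452
grasp_force: 50.4
```

```bash
python3 - <<'E'
from h import *
plan(0.5821,-0.1082,-0.021,106.9)
d=manip.get_image('wrist'); cv2.imwrite('pics/w4.png',d['frame'][:,:,::-1])
E
```

```text
t=10.6 pos=[ 0.5696 -0.0059  0.0613] yaw=106.8 open=0.452 gf=50.4 shift=[ 0.07   -0.4064  0.3295] turn=-0.0004 tilt(tool,units)=[-3.e-05 -1.e-04  0.e+00]
```

View pics/w4.png

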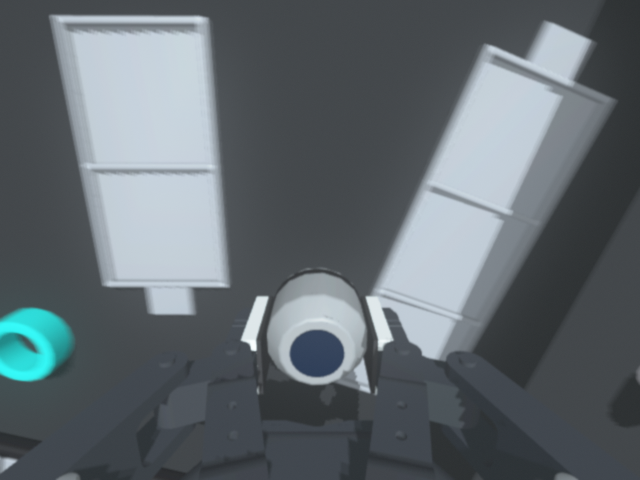

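The squat objective is held upright, with the short tray at left (53–229, 18–286) and its tab at (170,300). I'll check the tray pose from this view.

```bash
python3 - <<'E'
from h import *
T=wpose(); d=manip.get_image('wrist'); P=T@d['hand_eye']
C=np.array([ray(d,uv,.008,P)[:2] for uv in [(55,17),(208,17),(229,286),(105,286)]]); print(C.round(4),C.mean(0),np.linalg.norm(C-np.roll(C,1,0),axis=1))
x=(C[2]+C[3]-C[0]-C[1]); print(np.degrees(np.arctan2(x[1],x[0])))
H=d['hand_eye']; print('lens in tool',ray(d,(317,355),-.059,H))
L=np.array([ray(d,uv,.008,P)[:2] for uv in [(487,45),(614,100)]]); print(L.mean(0),'long tab end mid; expected', .5440-.122*.998,.0879+.122*.0593)
E
```

```text
[[ 0.4808 -0.1895]
 [ 0.4564 -0.1079]
 [ 0.6124 -0.0617]
 [ 0.6373 -0.1444]] [ 0.54671987 -0.12587238] [0.16293642 0.08519248 0.1626673  0.08633562]
16.295889494775444
lens in tool [-0.0025523   0.00118258 -0.059     ]
[0.42733363 0.0881118 ] long tab end mid; expected 0.42224400000000006 0.0951346
```

Call:
apply_moves(
  moves=[
    [[0.018,-0.1,0],[0,0,0],0.8],
    [[0.018,-0.1,0],[0,0,0],0.8],
    [[0.018,-0.1,0],[0,0,0],0.8],
    [[0.018,-0.08,0],[0,0,0],0.8],
    [[0.005,-0.04,0],[0,0,0],0.8],
    [[0,0,0.02],[0,0,0],0.8],
    [[0,0,0.05],[0,0,0],0.8],
    [[0,0,0.05],[0,0,0],0.8],
    [[0,0,0.05],[0,0,0],0.8],
    [[0,0,0.05],[0,0,0],0.8],
    [[0,0,0.04],[0,0,0],0.8],
    [[0,0,0.02],[0,0,0],0.8],
    [[0,0,0],[0,0,0],0.8],
    [[0,0,0],[0,0,0],0.8],
  ],
)

```text
time: 11.83
eef_pos: [0.5826, -0.109, -0.0088]
tool_rot: [[-0.957, -0.292, -0.001], [-0.292, 0.957, 0.0], [0.001, 0.001, -1.0]]
force: [-0.6, -0.2, -0.8]
opening: 0.444
grasp_force: 50.6
```

```bash
python3 - <<'E'
from h import *
plan(0.5814,-0.1123,-0.021,106.5)
d=manip.get_image('wrist'); cv2.imwrite('pics/w5.png',d['frame'][:,:,::-1])
E
```

```text
t=11.8 pos=[ 0.5826 -0.109  -0.0088] yaw=107.0 open=0.444 gf=50.6 shift=[ 0.0084 -0.0114  0.0486] turn=0.0013 tilt(tool,units)=[ 8.e-05 -8.e-05  0.e+00]
```

View pics/w5.png

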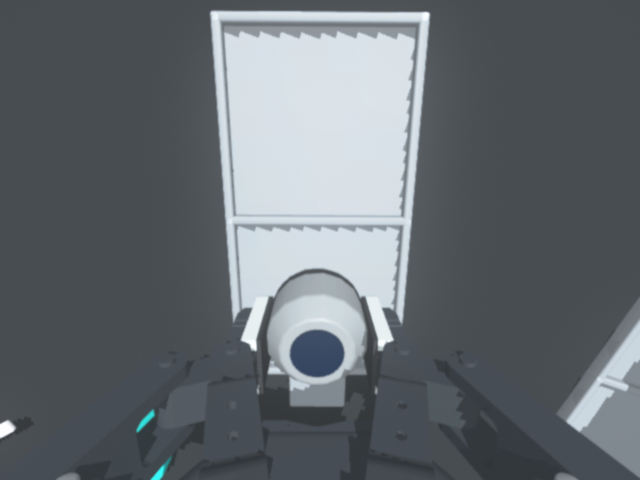

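```bash
python3 - <<'E'
from h import *
T=wpose(); d=manip.get_image('wrist'); P=T@d['hand_eye']; Ti=np.linalg.inv(T)
for uv in [(212,14),(428,14),(231,220),(411,220)]:
    p=ray(d,uv,.008,P); print(p.round(4),(Ti@np.r_[p,1])[:3].round(4))
E
```

```text
[ 0.4804 -0.1811  0.008 ] [ 0.1192 -0.0388 -0.0164]
[ 0.4564 -0.1023  0.008 ] [ 0.1192  0.0436 -0.0164]
[ 0.5572 -0.1564  0.008 ] [ 0.0385 -0.0375 -0.0164]
[ 0.5336 -0.0788  0.008 ] [ 0.0385  0.0436 -0.0164]
```

Call:
apply_moves(
  moves=[
    [[0,0.003,0.016],[0,0,0],0.8],
    [[0,0.003,0.016],[0,0,0],0.8],
    [[0,0,0.012],[0,0,0],0.8],
    [[0,0,0.005],[0,0,0],0.8],
    [[0,0,0],[0,0,0],0.8],
    [[0,0,0],[0,0,0],0.5],
    [[0,0,0],[0,0,0],0.4],
    [[0,0,0],[0,0,0],0.3],
    [[0,0,-0.01],[0,0,0],0.3],
    [[0,0,-0.04],[0,0,0],0.3],
    [[0,0,-0.08],[0,0,0],0.3],
    [[0,0,-0.1],[0,0,0],0.3],
    [[0,0,-0.1],[0,0,0],0.3],
  ],
)

```text
time: 13.02
eef_pos: [0.5819, -0.108, 0.0628]
tool_rot: [[-0.957, -0.291, -0.001], [-0.291, 0.957, 0.0], [0.001, 0.0, -1.0]]
force: [0.2, -0.4, -0.6]
opening: 0.699
grasp_force: 0.0
```

```bash
python3 - <<'E'
from h import *
T=wpose(); d=manip.get_image('wrist'); P=T@d['hand_eye']; fr=d['frame'].astype(int)
m=((fr[:,:,2]-fr[:,:,0]>25)&(fr[:,:,1]<100)).astype(np.uint8)
for c in cv2.findContours(m,0,1)[0]:
    if cv2.contourArea(c)>60:
        (u,v),r=cv2.minEnclosingCircle(c); print(u,v,r,ray(d,(u,v),.039,P).round(4), (np.linalg.inv(T)@np.r_[ray(d,(u,v),.039,P),1])[:3].round(4))
plan(0.438,0.3070,0.06,58.5)
E
```

```text
316.20001220703125 271.0 15.33110237121582 [ 0.5838 -0.1066  0.039 ] [-0.0022  0.0008  0.0238]
t=13.1 pos=[ 0.5857 -0.109   0.0683] yaw=106.9 open=0.701 gf=0.0 shift=[0.0806 1.764  0.0248] turn=0.1346 tilt(tool,units)=[-0.00071  0.00116  0.     ]
```

Call:
apply_moves(
  moves=[
    [[0,0,0],[0,0,0.0192],0.3],
    [[0,0,0],[0,0,0.0192],0.3],
    [[0,0,0],[0,0,0.0192],0.3],
    [[0,0,0],[0,0,0.0192],0.3],
    [[0,0,0],[0,0,0.0192],0.3],
    [[0,0,0],[0,0,0.0192],0.3],
    [[0,0,0],[0,0,0.0192],0.3],
    [[0.1045,0.0867,0],[0,0,0],0.3],
    [[0.1045,0.0867,0],[0,0,0],0.3],
    [[0.1045,0.0867,0],[0,0,0],0.3],
    [[0.1045,0.0867,0],[0,0,0],0.3],
    [[0.1045,0.0867,0],[0,0,0],0.3],
    [[0.1045,0.0867,0],[0,0,0],0.3],
    [[0.1045,0.0867,0],[0,0,0],0.3],
    [[0.1045,0.0867,0],[0,0,0],0.3],
    [[0.1045,0.0867,0],[0,0,0],0.3],
    [[0.1045,0.0867,0],[0,0,0],0.3],
    [[0.1045,0.0867,0],[0,0,0],0.3],
    [[0.1045,0.0867,0],[0,0,0],0.3],
    [[0.07,0.06,0],[0,0,0],0.3],
  ],
)

```text
time: 14.73
eef_pos: [0.4426, 0.302, 0.0626]
tool_rot: [[-0.854, 0.521, 0.001], [0.521, 0.854, 0.002], [-0.0, 0.002, -1.0]]
force: [0.6, -0.1, 0.1]
opening: 0.703
grasp_force: 0.0
```

Call:
apply_moves(
  moves=[
    [[0,0,0.005],[0,0,0],0.3],
    [[0,0,0],[0,0,0],0.3],
    [[0,0,0],[0,0,0],0.3],
    [[0,0,0],[0,0,0],0.3],
  ],
)

```text
time: 15.07
eef_pos: [0.4437, 0.2982, 0.0606]
tool_rot: [[-0.853, 0.522, 0.0], [0.522, 0.853, -0.0], [-0.0, -0.0, -1.0]]
force: [0.1, -0.9, 0.0]
opening: 0.703
grasp_force: 0.0
```

```bash
python3 - <<'E'
from h import *
plan(0.4417,0.304,-0.024,58.5)
T=wpose(); d=manip.get_image('wrist'); P=T@d['hand_eye']; fr=d['frame']; Ti=np.linalg.inv(T)
cv2.imwrite('pics/w6.png',fr[:,:,::-1])
E
```

```text
t=15.1 pos=[0.4437 0.2982 0.0606] yaw=58.5 open=0.703 gf=0.0 shift=[0.019  0.0155 0.3384] turn=0.0000 tilt(tool,units)=[-4.e-05  5.e-05  0.e+00]
```

View pics/w6.png

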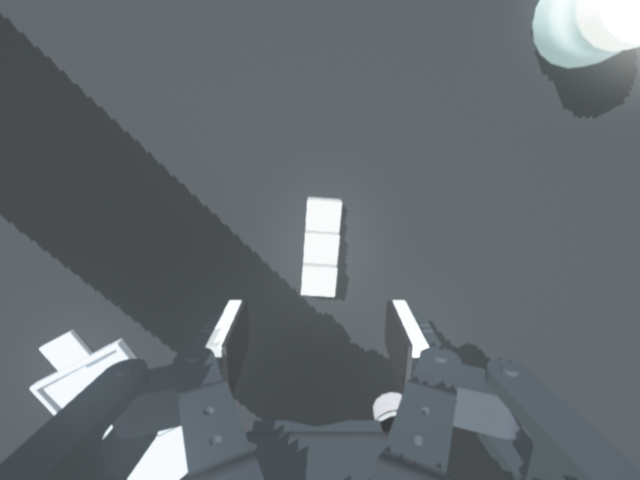

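The gauge's three steps are at (325,216), (322,249) and (320,281), nearly in line with the tool.

```bash
python3 - <<'E'
from h import *
T=wpose(); d=manip.get_image('wrist'); P=T@d['hand_eye']; Ti=np.linalg.inv(T)
for uv,z in [((325,215.5),.012),((322,249),.018),((320,281),.024)]:
    p=ray(d,uv,z,P); print(p.round(4),(Ti@np.r_[p,1])[:3].round(4))
E
```

```text
[0.4244 0.3184 0.012 ] [0.0272 0.0072 0.0486]
[0.4409 0.3061 0.018 ] [0.0067 0.0053 0.0426]
[0.4568 0.2948 0.024 ] [-0.0128  0.004   0.0366]
```

Call:
apply_moves(
  moves=[
    [[0.006,0.01,0.03],[0,0,0.006],0.3],
    [[0.006,0.01,0.05],[0,0,0.006],0.3],
    [[0,0,0.06],[0,0,0],0.3],
    [[0,0,0.06],[0,0,0],0.3],
    [[0,0,0.06],[0,0,0],0.3],
    [[0,0,0.04],[0,0,0],0.3],
    [[0,0,0.025],[0,0,0],0.4],
    [[0,0,0.011],[0,0,0],0.5],
    [[0,0,0],[0,0,0],0.6],
    [[0,0,0],[0,0,0],0.7],
    [[0,0,0],[0,0,0],0.9],
    [[0,0,0],[0,0,0],0.9],
    [[0,0,0],[0,0,0],0.9],
    [[0,0,0],[0,0,0],0.9],
  ],
  grip_force=50,
)

```text
time: 16.33
eef_pos: [0.4442, 0.3054, -0.0229]
tool_rot: [[-0.812, 0.584, 0.001], [0.584, 0.812, 0.001], [-0.001, 0.001, -1.0]]
force: [0.1, -0.2, 4.0]
opening: 0.245
grasp_force: 50.5
```

Call:
apply_moves(
  moves=[
    [[0,0,-0.02],[0,0,0],0.9],
    [[0,0,-0.03],[0,0,-0.0183],0.9],
    [[0,0,-0.04],[0,0,-0.0183],0.9],
    [[0,0,-0.05],[0,0,-0.0183],0.9],
    [[0,0,-0.06],[0,0,-0.0183],0.9],
    [[0,0,-0.06],[0,0,-0.0183],0.9],
    [[0,0,-0.06],[0,0,-0.0183],0.9],
    [[0,0,0],[0,0,-0.0183],0.9],
    [[0,0,0],[0,0,-0.0183],0.9],
    [[0.008,-0.06,0],[0,0,0],0.9],
    [[0.017,-0.117,0],[0,0,0],0.9],
    [[0.017,-0.117,0],[0,0,0],0.9],
    [[0.017,-0.117,0],[0,0,0],0.9],
    [[0.017,-0.117,0],[0,0,0],0.9],
    [[0.017,-0.117,0],[0,0,0],0.9],
    [[0.017,-0.117,0],[0,0,0],0.9],
    [[0.017,-0.117,0],[0,0,0],0.9],
    [[0.017,-0.117,0],[0,0,0],0.9],
    [[0.017,-0.117,0],[0,0,0],0.9],
    [[0.017,-0.117,0],[0,0,0],0.9],
  ],
)

```text
time: 18.0
eef_pos: [0.4903, -0.0034, 0.0565]
tool_rot: [[-0.957, -0.291, -0.0], [-0.291, 0.957, 0.0], [0.0, 0.0, -1.0]]
force: [-0.5, 0.3, -2.4]
opening: 0.243
grasp_force: 49.9
```

Call:
apply_moves(
  moves=[
    [[0.017,-0.117,0],[0,0,0],0.9],
    [[0.017,-0.117,0],[0,0,0],0.9],
    [[0.017,-0.117,0],[0,0,0],0.9],
    [[0.017,-0.1,0],[0,0,0],0.9],
    [[0.005,-0.05,0],[0,0,0],0.9],
    [[0,0,0],[0,0,0],0.9],
    [[0,0,0],[0,0,0],0.9],
    [[0,0,0],[0,0,0],0.9],
  ],
)

```text
time: 18.67
eef_pos: [0.5088, -0.126, 0.0561]
tool_rot: [[-0.957, -0.291, -0.001], [-0.291, 0.957, 0.001], [0.001, 0.001, -1.0]]
force: [-0.5, 0.3, -0.2]
opening: 0.245
grasp_force: 49.9
```

```bash
python3 - <<'E'
from h import *
plan(0.5106,-0.128,-0.019,107)
E
```

```text
t=18.7 pos=[ 0.5088 -0.126   0.0561] yaw=106.9 open=0.245 gf=49.9 shift=[-0.0049 -0.0101  0.3006] turn=-0.0002 tilt(tool,units)=[ 0.00024 -0.00016  0.     ]
```

Call:
apply_moves(
  moves=[
    [[-0.002,-0.004,0.03],[0,0,0],0.9],
    [[-0.002,-0.004,0.05],[0,0,0],0.9],
    [[0,0,0.06],[0,0,0],0.9],
    [[0,0,0.06],[0,0,0],0.9],
    [[0,0,0.05],[0,0,0],0.9],
    [[0,0,0.025],[0,0,0],0.9],
    [[0,0,0.015],[0,0,0],0.9],
    [[0,0,0.008],[0,0,0],0.9],
    [[0,0,0.004],[0,0,0],0.9],
    [[0,0,0],[0,0,0],0.9],
    [[0,0,0],[0,0,0],0.7],
    [[0,0,0],[0,0,0],0.6],
    [[0,0,-0.005],[0,0,0],0.55],
    [[0,0,-0.02],[0,0,0],0.55],
    [[0,0,-0.06],[0,0,0],0.5],
    [[0,0,-0.1],[0,0,0],0.4],
    [[0,0,-0.12],[0,0,0],0.3],
    [[0,0,-0.1],[0,0,0],0.3],
  ],
)

```text
time: 20.17
eef_pos: [0.5113, -0.1289, 0.084]
tool_rot: [[-0.957, -0.291, 0.001], [-0.291, 0.957, -0.0], [-0.001, -0.0, -1.0]]
force: [-0.8, -0.2, 0.9]
opening: 0.699
grasp_force: 0.0
```

```bash
python3 - <<'E'
from h import *
plan(0.5868,0.281,0.08,86.6)
t=manip.get_image('top'); s=manip.get_image('scene')
a=cv2.resize(t['frame'][195:285,330:400,::-1],(380,489),interpolation=2); b=cv2.resize(s['frame'][255:335,220:335,::-1],(400,278),interpolation=2)
c=np.zeros((489,780,3),np.uint8); c[:,:380]=a; c[:278,380:]=b; cv2.imwrite('pics/c7.png',c)
E
```

```text
t=20.2 pos=[ 0.5113 -0.1289  0.084 ] yaw=106.9 open=0.699 gf=0.0 shift=[-0.7666  1.4806  0.016 ] turn=0.0565 tilt(tool,units)=[-6.e-05  8.e-05  0.e+00]
```

View pics/c7.png

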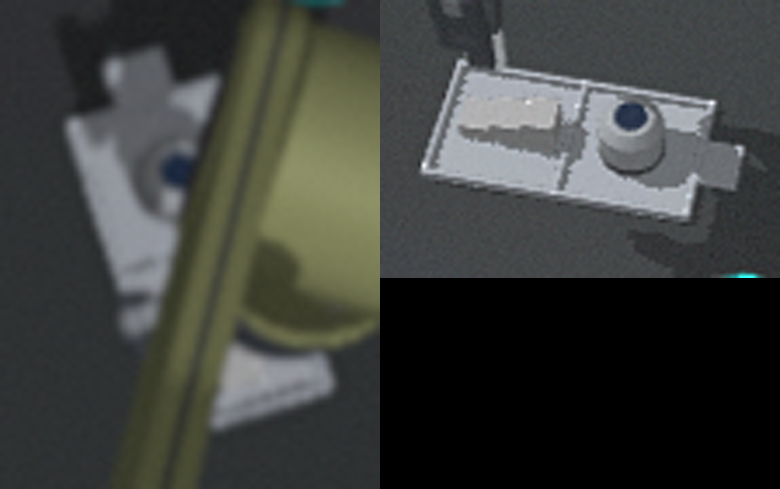

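The scene crop shows both short-tray parts standing in their bays, the gauge at (510,115) and the squat at (630,130) next to the tab. Next is the eyepiece.

Call:
apply_moves(
  moves=[
    [[0,0,0],[0,0,0.0188],0.2],
    [[0,0,0],[0,0,0.0188],0.2],
    [[0,0,0],[0,0,0.0188],0.2],
    [[-0.015,0.12,0],[0,0,0],0.2],
    [[-0.015,0.12,0],[0,0,0],0.2],
    [[-0.015,0.12,0],[0,0,0],0.2],
    [[-0.015,0.12,0],[0,0,0],0.2],
    [[-0.015,0.12,0],[0,0,0],0.2],
    [[-0.015,0.12,0],[0,0,0],0.2],
    [[-0.015,0.12,0],[0,0,0],0.2],
    [[-0.015,0.12,0],[0,0,0],0.2],
    [[-0.015,0.12,0],[0,0,0],0.2],
    [[-0.015,0.12,0],[0,0,0],0.2],
    [[-0.015,0.12,0],[0,0,0],0.2],
    [[-0.015,0.12,0],[0,0,0],0.2],
    [[-0.015,0.1,0],[0,0,0],0.2],
    [[-0.012,0.085,0],[0,0,0],0.2],
    [[0,0.03,0],[0,0,0],0.2],
    [[0,0,0],[0,0,0],0.2],
    [[0,0,0],[0,0,0],0.2],
  ],
)

```text
time: 21.93
eef_pos: [0.5863, 0.2805, 0.0816]
tool_rot: [[-0.998, 0.058, -0.001], [0.058, 0.998, -0.001], [0.001, -0.001, -1.0]]
force: [-0.2, 0.1, -0.0]
opening: 0.799
grasp_force: 0.0
```

```bash
cat > eye.py <<'E'
from h import *
import sys
z=float(sys.argv[1])
T=wpose(); d=manip.get_image('wrist'); P=T@d['hand_eye']; fr=d['frame'].astype(int)
m=((fr[:,:,2]-fr[:,:,0]>20)&(fr[:,:,1]<110)).astype(np.uint8)
for c in cv2.findContours(m,0,1)[0]:
    if cv2.contourArea(c)>60:
        (u,v),r=cv2.minEnclosingCircle(c); p=ray(d,(u,v),z,P); print(round(u),round(v),r,p.round(4),(np.linalg.inv(T)@np.r_[p,1])[:3].round(4))
E
python3 eye.py 0.048; python3 -c "
from h import *
plan(.5875,.281,-.01,86.6)"
```

```text
315 268 17.910724639892578 [0.5896 0.2809 0.048 ] [-0.0033  0.0007  0.0336]
t=22.0 pos=[0.5863 0.2799 0.0817] yaw=86.6 open=0.803 gf=0.0 shift=[-0.0051  0.0053  0.3667] turn=0.0001 tilt(tool,units)=[-0.00023 -0.00022  0.     ]
```

Call:
apply_moves(
  moves=[
    [[-0.006,0.002,0.04],[0,0,0],0.2],
    [[-0.006,0.002,0.06],[0,0,0],0.2],
    [[0,0,0.07],[0,0,0],0.2],
    [[0,0,0.07],[0,0,0],0.2],
    [[0,0,0.06],[0,0,0],0.2],
    [[0,0,0.04],[0,0,0],0.2],
    [[0,0,0.02],[0,0,0],0.3],
    [[0,0,0.007],[0,0,0],0.4],
    [[0,0,0],[0,0,0],0.5],
    [[0,0,0],[0,0,0],0.6],
    [[0,0,0],[0,0,0],0.8],
    [[0,0,0],[0,0,0],0.8],
    [[0,0,0],[0,0,0],0.8],
    [[0,0,0],[0,0,0],0.8],
  ],
  grip_force=50,
)

```text
time: 23.15
eef_pos: [0.5904, 0.2822, -0.0092]
tool_rot: [[-0.998, 0.058, 0.001], [0.058, 0.998, 0.0], [-0.001, 0.0, -1.0]]
force: [0.3, -0.0, -1.4]
opening: 0.478
grasp_force: 50.5
```

Call:
apply_moves(
  moves=[
    [[0,0,-0.02],[0,0,0],0.8],
    [[0,0,-0.04],[0,0,0],0.8],
    [[0,0,-0.06],[0,0,0],0.8],
    [[0,0,-0.06],[0,0,0],0.8],
    [[0,0,-0.06],[0,0,0],0.8],
    [[-0.012,-0.05,-0.04],[0,0,0],0.8],
    [[-0.023,-0.1,0],[0,0,0],0.8],
    [[-0.023,-0.1,0],[0,0,0],0.8],
    [[-0.023,-0.1,0],[0,0,0],0.8],
    [[-0.023,-0.1,0],[0,0,0],0.8],
    [[-0.023,-0.1,0],[0,0,0],0.8],
    [[-0.023,-0.1,0],[0,0,0],0.8],
    [[-0.023,-0.08,0],[0,0,0],0.8],
    [[-0.013,-0.053,0],[0,0,0],0.8],
    [[0,0,0],[0,0,0],0.8],
    [[0,0,0],[0,0,0],0.8],
    [[0,0,0],[0,0,0],0.8],
  ],
)

```text
time: 24.57
eef_pos: [0.6249, 0.0844, 0.0605]
tool_rot: [[-0.998, 0.059, -0.0], [0.059, 0.998, 0.001], [0.0, 0.001, -1.0]]
force: [-0.2, 0.1, -1.2]
opening: 0.476
grasp_force: 50.7
```

```bash
python3 - <<'E'
from h import *
plan(.6255,.084,-.005,86.6)
T=wpose(); d=manip.get_image('wrist'); P=T@d['hand_eye']; fr=d['frame']; cv2.imwrite('pics/w8.png',fr[:,:,::-1])
# light tray mask in upper image; print its outer quad
m=(fr.max(2)>120).astype(np.uint8); m[285:]=0
c=max(cv2.findContours(m,0,1)[0],key=cv2.contourArea)[:,0]
pts=np.array([ray(d,p,.008,P)[:2] for p in c if p[1]<283 and p[1]>2],np.float32)
print(cv2.minAreaRect(pts), c.min(0),c.max(0))
q=(pts-T[:2,3])@T[:2,:2]; print('tool x',q[:,0].min(),q[:,0].max())
for x in np.arange(.02,.15,.02):
    b=q[abs(q[:,0]-x)<.004]; 
    if len(b): print(round(x,2),b[:,1].min().round(4),b[:,1].max().round(4))
E
```

```text
t=24.6 pos=[0.6249 0.0844 0.0605] yaw=86.6 open=0.476 gf=50.7 shift=[-0.0026 -0.0017  0.2621] turn=0.0001 tilt(tool,units)=[ 1.e-04 -4.e-05  0.e+00]
((0.5636389851570129, 0.0886029601097107), (0.0846802219748497, 0.16548696160316467), 86.60770416259766) [238   0] [391 284]
tool x -0.02138028516272995 0.14410675037915102
0.02 -0.0417 0.0429
0.04 -0.0416 0.0427
0.06 -0.0416 0.0429
0.08 -0.0416 0.0429
0.1 -0.0416 0.0429
0.12 -0.0415 0.0429
0.14 -0.0415 0.0424
```

Call:
apply_moves(
  moves=[
    [[0,0,0.04],[0,0,0],0.8],
    [[0,0,0.06],[0,0,0],0.8],
    [[0,0,0.06],[0,0,0],0.8],
    [[0,0,0.05],[0,0,0],0.8],
    [[0,0,0.025],[0,0,0],0.8],
    [[0,0,0.015],[0,0,0],0.8],
    [[0,0,0.01],[0,0,0],0.8],
    [[0,0,0.005],[0,0,0],0.8],
    [[0,0,0],[0,0,0],0.8],
    [[0,0,0],[0,0,0],0.5],
    [[0,0,0],[0,0,0],0.4],
    [[0,0,0],[0,0,0],0.3],
    [[0,0,-0.01],[0,0,0],0.25],
    [[0,0,-0.05],[0,0,0],0.25],
    [[0,0,-0.1],[0,0,0],0.25],
    [[0,0,-0.1],[0,0,0],0.25],
    [[0,0,-0.1],[0,0,0],0.25],
    [[0,0,0],[0,0,0],0.25],
  ],
)

```text
time: 26.12
eef_pos: [0.6293, 0.0841, 0.0901]
tool_rot: [[-0.998, 0.059, 0.01], [0.059, 0.998, 0.001], [-0.01, 0.001, -1.0]]
force: [0.8, -0.2, 0.8]
opening: 0.75
grasp_force: 0.0
```

```bash
python3 eye.py 0.051; python3 - <<'E'
from h import *
T=wpose(); d=manip.get_image('wrist'); P=T@d['hand_eye']; g=d['frame'].max(2)
Ti=np.linalg.inv(P)
# profile along tool x at tool y=+.025/-.025, plane z=.008
for y in (-.025,.025):
    vals=[]
    for x in np.arange(.0,.17,.002):
        w=T@np.array([x,y,0,1]); w[2]=.008; q=Ti@w; u=q[0]/q[2]*d['fx']+d['cx']; v=q[1]/q[2]*d['fy']+d['cy']
        vals.append(int(g[int(round(v)),int(round(u))]) if 0<=v<480 else -1)
    print(y,vals)
plan(.61,-.30,.06,106.9)
E
```

```text
316 252 17.34382438659668 [0.6251 0.0854 0.051 ] [0.0048 0.001  0.039 ]
10 198 16.324926376342773 [ 0.5801 -0.0948  0.051 ] [ 0.039  -0.1815  0.0384]
-0.025 [237, 237, 237, 237, 237, 237, 237, 237, 238, 238, 238, 238, 238, 238, 238, 238, 238, 238, 238, 206, 172, 235, 232, 239, 240, 240, 240, 240, 240, 240, 240, 240, 240, 240, 240, 240, 240, 240, 241, 241, 241, 241, 241, 241, 241, 242, 242, 242, 242, 242, 242, 242, 242, 243, 243, 243, 243, 243, 231, 171, 161, 237, 242, 243, 243, 243, 243, 243, 245, 245, 245, 245, 245, 245, 245, 245, 245, -1, -1, -1, -1, -1, -1, -1, -1]
0.025 [239, 239, 238, 237, 238, 238, 238, 237, 237, 238, 238, 238, 239, 238, 238, 238, 239, 238, 237, 177, 176, 237, 233, 239, 240, 239, 240, 239, 240, 240, 239, 239, 239, 240, 241, 240, 240, 241, 241, 241, 241, 241, 241, 241, 241, 242, 241, 241, 242, 242, 242, 241, 241, 241, 242, 242, 243, 242, 184, 173, 167, 241, 241, 242, 242, 242, 243, 243, 243, 243, 243, 243, 243, 243, 243, 243, 244, -1, -1, -1, -1, -1, -1, -1, -1]
t=26.2 pos=[0.6264 0.0839 0.086 ] yaw=86.6 open=0.749 gf=0.0 shift=[-0.0244 -1.5368  0.1034] turn=-0.0563 tilt(tool,units)=[8.0e-05 6.1e-04 0.0e+00]
```

Call:
apply_moves(
  moves=[
    [[0,0,0],[0,0,-0.0188],0.25],
    [[0,0,0],[0,0,-0.0188],0.25],
    [[0,0,0],[0,0,-0.0188],0.25],
    [[0.02,-0.06,0],[0,0,0],0.25],
    [[0.0425,-0.12,0],[0,0,0],0.25],
    [[0.0425,-0.12,0],[0,0,0],0.25],
    [[0.0425,-0.12,0],[0,0,0],0.25],
    [[0.0425,-0.12,0],[0,0,0],0.25],
    [[0.0425,-0.12,0],[0,0,0],0.25],
    [[0.0425,-0.12,0],[0,0,0],0.25],
    [[0.0425,-0.12,0],[0,0,0],0.25],
    [[0.0425,-0.12,0],[0,0,0],0.25],
    [[0.0425,-0.12,0],[0,0,0],0.25],
    [[0.0425,-0.12,0],[0,0,0],0.25],
    [[0.04,-0.11,0],[0,0,0],0.25],
    [[0.025,-0.07,0],[0,0,0],0.25],
    [[0,0,0],[0,0,0],0.25],
    [[0,0,0],[0,0,0],0.25],
    [[0,0,0],[0,0,0],0.25],
  ],
)

```text
time: 27.8
eef_pos: [0.6074, -0.2963, 0.0832]
tool_rot: [[-0.957, -0.291, -0.002], [-0.291, 0.957, 0.002], [0.001, 0.002, -1.0]]
force: [-0.2, 0.6, 0.2]
opening: 0.751
grasp_force: 0.0
```

```bash
cat > ring.py <<'E'
from h import *
T=wpose(); d=manip.get_image('wrist'); P=T@d['hand_eye']; fr=d['frame']
hsv=cv2.cvtColor(fr,cv2.COLOR_RGB2HSV)
m=((hsv[:,:,1]<50)&(hsv[:,:,2]>150)).astype(np.uint8); m[300:]=0
for c in cv2.findContours(m,0,1)[0]:
    if cv2.contourArea(c)>200:
        x,y,w,h=cv2.boundingRect(c)
        (u,v),r=cv2.minEnclosingCircle(c); p=ray(d,(u,v),.015,P); print((x,y,w,h),p.round(4),(np.linalg.inv(T)@np.r_[p,1])[:3].round(4))
plan(.608,-.298,-.023,106.9)
E
python3 ring.py
```

```text
(278, 211, 70, 73) [ 0.6091 -0.2976  0.015 ] [-0.0014 -0.002   0.0682]
(504, 111, 136, 189) [ 0.5288 -0.1353  0.015 ] [0.0282 0.1767 0.0686]
(97, 0, 53, 39) [ 0.5044 -0.4458  0.015 ] [ 0.142  -0.1132  0.068 ]
t=27.9 pos=[ 0.6076 -0.2959  0.0834] yaw=107.0 open=0.749 gf=0.0 shift=[ 0.0006 -0.0092  0.4258] turn=0.0003 tilt(tool,units)=[ 0.00031 -0.00014  0.     ]
```

Call:
apply_moves(
  moves=[
    [[-0.003,-0.004,0.04],[0,0,0],0.2],
    [[-0.003,-0.004,0.06],[0,0,0],0.2],
    [[0,0,0.07],[0,0,0],0.2],
    [[0,0,0.07],[0,0,0],0.2],
    [[0,0,0.06],[0,0,0],0.2],
    [[0,0,0.05],[0,0,0],0.2],
    [[0,0,0.04],[0,0,0],0.2],
    [[0,0,0.02],[0,0,0],0.2],
    [[0,0,0.01],[0,0,0],0.3],
    [[0,0,0],[0,0,0],0.4],
    [[0,0,0],[0,0,0],0.5],
    [[0,0,0],[0,0,0],0.7],
    [[0,0,0],[0,0,0],0.8],
    [[0,0,0],[0,0,0],0.8],
    [[0,0,0],[0,0,0],0.8],
  ],
  grip_force=50,
)

```text
time: 29.1
eef_pos: [0.6105, -0.2995, -0.0203]
tool_rot: [[-0.957, -0.291, 0.001], [-0.291, 0.957, -0.001], [-0.001, -0.001, -1.0]]
force: [0.6, -0.6, 1.7]
opening: 0.538
grasp_force: 51.4
```

Call:
apply_moves(
  moves=[
    [[0,0,-0.02],[0,0,0],0.8],
    [[0,0,-0.04],[0,0,0],0.8],
    [[0,0,-0.06],[0,0,0.0188],0.8],
    [[0,0,-0.07],[0,0,0.0188],0.8],
    [[0,0,-0.08],[0,0,0.0188],0.8],
    [[0,0,-0.08],[0,0,0],0.8],
    [[0.014,0.06,-0.05],[0,0,0],0.8],
    [[0.028,0.12,0],[0,0,0],0.8],
    [[0.028,0.12,0],[0,0,0],0.8],
    [[0.028,0.12,0],[0,0,0],0.8],
    [[0.028,0.12,0],[0,0,0],0.8],
    [[0.028,0.12,0],[0,0,0],0.8],
    [[0.028,0.12,0],[0,0,0],0.8],
    [[0.028,0.12,0],[0,0,0],0.8],
    [[0.028,0.12,0],[0,0,0],0.8],
    [[0.028,0.12,0],[0,0,0],0.8],
    [[0.028,0.12,0],[0,0,0],0.8],
    [[0.028,0.12,0],[0,0,0],0.8],
    [[0.028,0.12,0],[0,0,0],0.8],
    [[0.005,0.037,0],[0,0,0],0.8],
  ],
)

```text
time: 30.77
eef_pos: [0.5416, 0.0941, 0.0796]
tool_rot: [[-0.998, 0.056, -0.001], [0.056, 0.998, 0.002], [0.001, 0.002, -1.0]]
force: [0.5, 0.5, -1.1]
opening: 0.542
grasp_force: 51.4
```

Call:
apply_moves(
  moves=[
    [[0,0,0.04],[0,0,0],0.8],
    [[0,0,0.04],[0,0,0],0.8],
    [[0,0,0],[0,0,0],0.8],
    [[0,0,0],[0,0,0],0.8],
    [[0,0,0],[0,0,0],0.8],
  ],
)

```text
time: 31.18
eef_pos: [0.544, 0.0883, 0.0586]
tool_rot: [[-0.998, 0.06, -0.001], [0.06, 0.998, -0.0], [0.001, -0.0, -1.0]]
force: [0.0, -0.4, -1.1]
opening: 0.536
grasp_force: 51.4
```

```bash
python3 -c "
from h import *
plan(.5446,.0893,-.0175,86.6)"
```

```text
t=31.2 pos=[0.544  0.0883 0.0586] yaw=86.5 open=0.536 gf=51.4 shift=[-0.0026  0.0041  0.3044] turn=-0.0002 tilt(tool,units)=[-6.0e-05 -1.5e-04  0.0e+00]
```

Call:
apply_moves(
  moves=[
    [[0,0.002,0.04],[0,0,0],0.8],
    [[0,0.002,0.06],[0,0,0],0.8],
    [[0,0,0.06],[0,0,0],0.8],
    [[0,0,0.06],[0,0,0],0.8],
    [[0,0,0.04],[0,0,0],0.8],
    [[0,0,0.02],[0,0,0],0.8],
    [[0,0,0.015],[0,0,0],0.8],
    [[0,0,0.008],[0,0,0],0.8],
    [[0,0,0.004],[0,0,0],0.8],
    [[0,0,0],[0,0,0],0.8],
    [[0,0,0],[0,0,0],0.42],
    [[0,0,0],[0,0,0],0.35],
    [[0,0,0],[0,0,0],0.28],
    [[0,0,-0.01],[0,0,0],0.25],
    [[0,0,-0.04],[0,0,0],0.25],
    [[0,0,-0.08],[0,0,0],0.25],
    [[0,0,-0.12],[0,0,0],0.3],
    [[0,0,-0.12],[0,0,0],0.3],
    [[0,0,-0.12],[0,0,0],0.3],
  ],
)

```text
time: 32.77
eef_pos: [0.5437, 0.0907, 0.1068]
tool_rot: [[-0.998, 0.059, -0.0], [0.059, 0.998, -0.0], [0.0, -0.0, -1.0]]
force: [1.1, 0.6, 0.2]
opening: 0.696
grasp_force: 0.0
```

```bash
python3 -c "
from h import *
plan(.413,-.294,.1,86.6)"
```

```text
t=32.8 pos=[0.5437 0.0907 0.1068] yaw=86.6 open=0.696 gf=0.0 shift=[ 0.4319 -1.5666  0.0272] turn=0.0001 tilt(tool,units)=[-0.e+00 -3.e-05  0.e+00]
```

Call:
apply_moves(
  moves=[
    [[0.0166,-0.06,0],[0,0,0],0.3],
    [[0.0332,-0.12,0],[0,0,0],0.3],
    [[0.0332,-0.12,0],[0,0,0],0.3],
    [[0.0332,-0.12,0],[0,0,0],0.3],
    [[0.0332,-0.12,0],[0,0,0],0.3],
    [[0.0332,-0.12,0],[0,0,0],0.3],
    [[0.0332,-0.12,0],[0,0,0],0.3],
    [[0.0332,-0.12,0],[0,0,0],0.3],
    [[0.0332,-0.12,0],[0,0,0],0.3],
    [[0.0332,-0.12,0],[0,0,0],0.3],
    [[0.0332,-0.12,0],[0,0,0],0.3],
    [[0.0332,-0.12,0],[0,0,0],0.3],
    [[0.03,-0.11,0],[0,0,0],0.3],
    [[0.02,-0.076,0],[0,0,0],0.3],
    [[0,0,0],[0,0,0],0.3],
    [[0,0,0],[0,0,0],0.3],
    [[0,0,0],[0,0,0],0.3],
  ],
)

```text
time: 34.18
eef_pos: [0.4133, -0.2931, 0.1052]
tool_rot: [[-0.998, 0.059, 0.0], [0.059, 0.998, 0.001], [-0.0, 0.001, -1.0]]
force: [-0.2, 0.0, 0.9]
opening: 0.705
grasp_force: 0.0
```

```bash
python3 eye.py 0.06; python3 -c "
from h import *
plan(.413,-.294,-.016,86.6)
T=wpose(); d=manip.get_image('wrist'); P=T@d['hand_eye']; fr=d['frame']
m=(fr.max(2)>150).astype(np.uint8); m[300:]=0
for c in cv2.findContours(m,0,1)[0]:
    if cv2.contourArea(c)>150: print(cv2.boundingRect(c), cv2.contourArea(c))
"
```

```text
260 411 74.92839813232422 [ 0.5347 -0.3413  0.06  ] [-0.124  -0.0409  0.0452]
222 374 30.878307342529297 [ 0.4999 -0.3654  0.06  ] [-0.0907 -0.067   0.0452]
292 350 9.775484085083008 [ 0.4828 -0.313   0.06  ] [-0.0706 -0.0157  0.0452]
314 256 6.041623115539551 [ 0.4135 -0.293   0.06  ] [-0.0002  0.0002  0.0452]
t=34.2 pos=[ 0.4134 -0.2928  0.1051] yaw=86.7 open=0.695 gf=0.0 shift=[ 0.0011 -0.0054  0.4844] turn=0.0002 tilt(tool,units)=[ 1.1e-04 -1.0e-05  0.0e+00]
(448, 267, 110, 33) 1886.5
(294, 215, 41, 54) 1652.5
```

Call:
apply_moves(
  moves=[
    [[0,0,0.04],[0,0,0],0.3],
    [[0,0,0.07],[0,0,0],0.3],
    [[0,0,0.08],[0,0,0],0.3],
    [[0,0,0.08],[0,0,0],0.3],
    [[0,0,0.08],[0,0,0],0.3],
    [[0,0,0.06],[0,0,0],0.3],
    [[0,0,0.04],[0,0,0],0.3],
    [[0,0,0.025],[0,0,0],0.3],
    [[0,0,0.012],[0,0,0],0.4],
    [[0,0,0.006],[0,0,0],0.5],
    [[0,0,0],[0,0,0],0.6],
    [[0,0,0],[0,0,0],0.8],
    [[0,0,0],[0,0,0],0.9],
    [[0,0,0],[0,0,0],0.9],
    [[0,0,0],[0,0,0],0.9],
  ],
  grip_force=50,
)

```text
time: 35.53
eef_pos: [0.4139, -0.2943, -0.0177]
tool_rot: [[-0.998, 0.059, 0.001], [0.059, 0.998, -0.001], [-0.001, -0.001, -1.0]]
force: [-0.3, 0.0, 3.7]
opening: 0.312
grasp_force: 49.5
```

Call:
apply_moves(
  moves=[
    [[0,0,-0.02],[0,0,0],0.9],
    [[0,0,-0.04],[0,0,0],0.9],
    [[0,0,-0.06],[0,0,0],0.9],
    [[0,0,-0.08],[0,0,0],0.9],
    [[0,0,-0.08],[0,0,0],0.9],
    [[-0.005,0.06,-0.06],[0,0,0],0.9],
    [[-0.0085,0.12,0],[0,0,0],0.9],
    [[-0.0085,0.12,0],[0,0,0],0.9],
    [[-0.0085,0.12,0],[0,0,0],0.9],
    [[-0.0085,0.12,0],[0,0,0],0.9],
    [[-0.0085,0.12,0],[0,0,0],0.9],
    [[-0.0085,0.12,0],[0,0,0],0.9],
    [[-0.0085,0.12,0],[0,0,0],0.9],
    [[-0.0085,0.12,0],[0,0,0],0.9],
    [[-0.0085,0.12,0],[0,0,0],0.9],
    [[-0.0085,0.12,0],[0,0,0],0.9],
    [[-0.0085,0.12,0],[0,0,0],0.9],
    [[-0.0085,0.12,0],[0,0,0],0.9],
    [[-0.004,0.062,0],[0,0,0],0.9],
  ],
)

```text
time: 37.12
eef_pos: [0.4644, 0.0972, 0.0675]
tool_rot: [[-0.998, 0.057, 0.001], [0.057, 0.998, 0.001], [-0.001, 0.001, -1.0]]
force: [-0.2, -0.0, -1.0]
opening: 0.306
grasp_force: 49.4
```

Call:
apply_moves(
  moves=[
    [[0,0,0.04],[0,0,0],0.9],
    [[0,0,0.04],[0,0,0],0.9],
    [[0,0,0],[0,0,0],0.9],
    [[0,0,0],[0,0,0],0.9],
    [[0,0,0],[0,0,0],0.9],
  ],
)

```text
time: 37.53
eef_pos: [0.4642, 0.0942, 0.0472]
tool_rot: [[-0.998, 0.059, 0.0], [0.059, 0.998, 0.0], [-0.0, 0.0, -1.0]]
force: [-0.6, -0.6, -1.4]
opening: 0.31
grasp_force: 49.4
```

```bash
python3 -c "
from h import *
plan(.4647,.0940,-.0145,86.6)"
```

```text
t=37.5 pos=[0.4642 0.0942 0.0472] yaw=86.6 open=0.310 gf=49.4 shift=[-0.0021 -0.0005  0.2469] turn=0.0001 tilt(tool,units)=[1.e-05 8.e-05 0.e+00]
```

Call:
apply_moves(
  moves=[
    [[-0.002,0,0.04],[0,0,0],0.9],
    [[0,0,0.05],[0,0,0],0.9],
    [[0,0,0.06],[0,0,0],0.9],
    [[0,0,0.045],[0,0,0],0.9],
    [[0,0,0.025],[0,0,0],0.9],
    [[0,0,0.014],[0,0,0],0.9],
    [[0,0,0.008],[0,0,0],0.9],
    [[0,0,0.005],[0,0,0],0.9],
    [[0,0,0],[0,0,0],0.9],
    [[0,0,0],[0,0,0],0.64],
    [[0,0,0],[0,0,0],0.55],
    [[0,0,0],[0,0,0],0.5],
    [[0,0,-0.01],[0,0,0],0.45],
    [[0,0,-0.04],[0,0,0],0.4],
    [[0,0,-0.1],[0,0,0],0.3],
    [[0,0,-0.15],[0,0,0],0.3],
    [[0,0,-0.15],[0,0,0],0.3],
    [[0,0,-0.15],[0,0,0],0.3],
    [[0,0,-0.15],[0,0,0],0.3],
    [[0,0,0],[0,0,0],0.3],
  ],
)

```text
time: 39.2
eef_pos: [0.4698, 0.095, 0.18]
tool_rot: [[-0.998, 0.058, 0.015], [0.058, 0.998, 0.002], [-0.015, 0.003, -1.0]]
force: [1.3, -0.4, 0.2]
opening: 0.7
grasp_force: 0.0
```

Call:
apply_moves(
  moves=[
    [[0.05,0.12,-0.04],[0,0,0],0.3],
    [[0,0.12,-0.04],[0,0,0],0.3],
    [[0,0.12,0],[0,0,0],0.3],
    [[0,0.12,0],[0,0,0],0.3],
    [[0,0.12,0],[0,0,0],0.3],
    [[0,0.12,0],[0,0,0],0.3],
    [[0,0.12,0],[0,0,0],0.3],
    [[0,0.12,0],[0,0,0],0.3],
    [[0,0.12,0],[0,0,0],0.3],
    [[0,0.12,0],[0,0,0],0.3],
    [[0,0.12,0],[0,0,0],0.3],
    [[0,0,0],[0,0,0],0.3],
  ],
)

```text
time: 40.2
eef_pos: [0.4716, 0.4303, 0.1919]
tool_rot: [[-0.998, 0.055, 0.001], [0.055, 0.998, 0.004], [-0.001, 0.004, -1.0]]
force: [0.1, 0.6, -0.7]
opening: 0.701
grasp_force: 0.0
```

```bash
python3 - <<'E'
from h import *
t=manip.get_image('top'); s=manip.get_image('scene')
a=cv2.resize(t['frame'][190:305,260:400,::-1],None,fx=3.2,fy=3.2,interpolation=2); b=cv2.resize(s['frame'][180:330,220:385,::-1],None,fx=2.1,fy=2.1,interpolation=2)
c=np.zeros((max(a.shape[0],b.shape[0]),a.shape[1]+b.shape[1],3),np.uint8); c[:a.shape[0],:a.shape[1]]=a; c[:b.shape[0],a.shape[1]:]=b; cv2.imwrite('pics/end.png',c); print(c.shape)
E
```

```text
(368, 794, 3)
```

View pics/end.png

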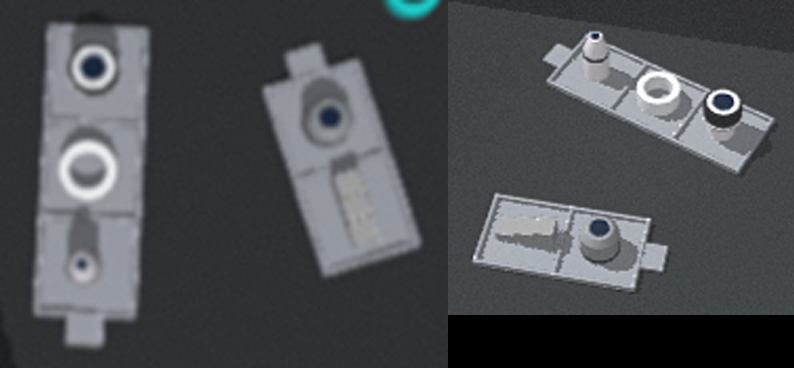

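The last picture shows all five parts upright near the middle of their bays: tall objective at the tab end (82,265), ring in the middle (88,170), eyepiece at the far end (93,66), squat by the tab (328,117) and gauge in the other bay (355,208). I'm handing in.

```bash
python3 -c "
from cell import manip
print(manip.finish_job())"
```

```text
the job is handed in; nothing more can be done
None
```

Both microscope kits are made up and handed in at about 40 s of the 128 s allowed; the final pictures show all five parts upright near the middle of their bays, but the hand-in returned no verdict.

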